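# Re-zero the dental lab's bench thickness gauge

### The arm

A 6-joint arm with a two-finger parallel gripper is mounted at the origin on the work surface. World frame = base frame: x ahead of the robot, y to its left, z up, the work surface at z = 0. Lengths are in m, angles in degrees, forces in N, time in s.
With the tool pointing down it reaches from about 0.4 to 0.825 m from the base axis. Payload 7 kg.
Tool frame: the origin (TCP) lies on the centre line of the jaws, within the pads' length; the fingertips stand 19 mm ahead of it and the grasp point (between the pads) is the TCP; z points along the fingers, y is the line along which they close (so a half turn about z gives the same grasp; the last joint's range is limited). The gripper opens to 88 mm and grips with 3 to 60 N. Pads are 19 mm wide; open, the fingers measure 130 mm over their backs; the gripper's body (78 mm by 193 mm) begins 47 mm behind the grasp point.
Start: joints at [-50.415, 20.546, 0.682, 0, -70.136, -16.507], TCP at [0.265, -0.621, 0.246] pointing down, gripper open.
Joint ranges: [-176.03, 176.03], [-82.01, 121.73], [-58.28, 71.71], [-173.87, 95.51], [-174.79, -0.11], [-173.66, 173.66]. Speed limits (degrees/s): [136.94, 136.94, 172.46, 180, 180, 180].

### API

Orientations are given as [roll, pitch, yaw] about the fixed x, y, z axes, in that order (R = Rz(yaw) Ry(pitch) Rx(roll)).
In Python, from plant import ctrl gives the robot as it stands.
- The arm moves only by the tool move_arm, never from a script. Its argument "motion" is a list of rows, each a list of 3 entries, a list of its own where there are three numbers: the shift along the tool's x, y, z in mm, then the turn, a rotation vector about the tool's x, y, z in degrees, then the closure, from 0 (fully open) to 1 (shut). A call has 1 to 10 rows; each row is the pose to reach, as a shift and turn from the pose commanded when the call began, along the tool's axes at that moment; what a row does not reach only later rows make up. A row lasts 1/12 s, in which the tool goes at most 41.7 mm and 7.16 degrees, less where a joint would pass 70% of its speed; a pose out of reach is approached as far as the arm can. A call with a gripper value outside its range is refused whole. The fingers move at their own pace and stop on an object; the grip force is fixed at half the most. Time passes only in rows, so rows that repeat a pose let the fingers close. It gives the time, the measured TCP pose, the force, the opening and the grip force at its end, in the units of the state.
- ctrl.get_obs(): the state, without advancing time (a new reading comes with each control period).
- ctrl.snapshot(name): name is "scene" or "top" or "wrist"; returns a dict with "color" (384x512x3 uint8, blue, green, red), "camera_matrix" (3x3 intrinsics, pixels), "k1" (the pictures are not rectified: a ray, as slopes to the right and down, at radius r is drawn at 1 + k1 r^2 times it, then the intrinsics apply), "cam_to_world" (4x4, takes a point from camera to world coordinates). Camera axes: x right, y up, looking along -z (the intrinsics and any distortion apply to the point x, -y, -z); pixel columns grow to the right and rows downward; lengths in m; the calibration is good to about 2 mm. A picture is of the moment at which its call begins. There is no depth.
- ctrl.close_job(): hands the job in; it is judged then, once.
The state is a dict: "clock": time; "joint_pos": joint angles; "qvel": joint speeds; "tau": joint torques, N m; "tool_pos": TCP position; "orientation": TCP orientation; "force": force on the tool from outside, world axes, zero at the start; "moment": the same for the moment, N m; "opening": finger opening in m; "gripper_force": force on a finger pad.
Only numpy, scipy, OpenCV 4.12 (cv2) and the standard library are available. Lean on these libraries where they do the work, as an engineer would, in place of code of your own. Each camera call takes 0.05 s, during which the arm holds its last target. There are 200 camera calls.

### The job

The bench thickness gauge has to read zero with its jaws closed. Take out the yellow-capped setting block that was left in the jaws and lower it gently, upright, into its own yellow stand; then, with the jaws closed, turn the dial's bezel until its red zero mark lies right under the needle. Leave the blue block, the plaster model and the brush as they are.

Things in the scene. Friction and masses are not known exactly. Their poses are not given: they have to be found in the camera images.
- gauge: Fixed horizontal dial gauge: grey base plate 100 (x) by 215 (y) by 12 mm, from y = -144 to +71 mm in its own frame. Origin: underside of the base, below the dial, which lies face up. The spindle (8 mm tip, 45 mm above the table) points along the gauge's -y to a fixed steel anvil post (16 mm wide in x, 55 mm high, face at y = -111 mm).
- block_seat (a point): Seat between the jaws, 15 mm above the table, where the block stands at the start. A spring of about 2 N pushes the spindle against whatever is there. When the block is lifted out, the spindle closes onto the anvil by itself within half a second and the needle swings about 2 rad anticlockwise seen from above.
- block_yellow: Loose steel setting block with a yellow cap, 22 (x) by 12 (y) by 50 (z) mm, 0.1 kg, origin at the centre of its underside. At the start it stands in the jaws, its 12 mm thickness (y) lightly clamped between spindle and anvil, axes parallel to the gauge's. Grip it across its 22 mm width (its x), near the top, and lift straight up: those sides are free.
- stand_yellow_floor (a point): Centre of the pocket floor of the yellow stand (fixed to the bench), 6 mm above the table; axes as the stand's. The pocket is 30 (x) by 20 (y) mm, 14 mm deep (rim 20 mm above the table, walls 6 mm, foot plate 70 by 46 by 4 mm); the block fits with its x along the stand's x, either way round. Blue and red stands are alike.
- stand_red_floor (a point): The same point of the red stand, which is empty: not the place for the yellow block.
- block_blue: Loose blue-capped block of the same size, standing in the blue stand: leave it. Origin at the centre of its underside.
- dial_center (a point): Point on the vertical axis of bezel and needle, 56 mm above the table. Black bezel of 100 mm outer diameter, rim top 62 mm above the table, clear cover 1.3 mm below the rim; white face with 24 divisions of 15 degrees. The face turns with the bezel; the needle does not.
- zero_mark (a point): Point on the red zero mark of the dial face, 36 mm from the dial axis, 56 mm high. There is also a small red mark on the rim at the same heading. It turns with the bezel.
- needle_tip (a point): Point at the tip of the black needle, 36 mm from the dial axis, 56 mm high (under the clear cover, moved only by the spindle). The long end of the needle is the pointer. The gauge reads zero when zero_mark and needle_tip coincide.
- lug (a point): Middle of the orange upright lug on the bezel rim: a pin 10 mm in diameter, 62 to 80 mm above the table, 46 mm from the dial axis, 180 degrees from the zero mark. Push it along its circle to turn the bezel (about 2 N); it stays where left. With the jaws closed the zero mark starts 0.5 to 1.9 rad clockwise of the needle seen from above: turn it anticlockwise.
- jaw_model: Loose plaster jaw model, 45 by 56 by 25 mm, on the bench: leave it. Origin at the centre of its underside.
- brush: Loose brush lying on the bench beyond the dial, along its x: leave it. Origin at the underside below its middle.

How it is judged (in metres and radians):
On the way, in this order (a step that is already met when the one before it is completed fails the run):
1. the yellow block stands on the floor of its yellow stand (horizontal distance between block_yellow and stand_yellow_floor below 0.007 m and z of block_yellow in the frame of stand_yellow_floor below 0.003 m and angle between block_yellow's own z axis and vertical below 0.1 rad), for 0.2 s.
2. the red zero mark lies under the needle with the jaws closed (horizontal distance between zero_mark and needle_tip below 0.0047 m), for 0.2 s.
At the end, for the whole second after the job is handed in: The yellow block stands upright (within 0.1 rad) and at rest on the floor of the yellow stand's pocket, and the zero mark is within 4.7 mm (half a division, 7.5 degrees) of the needle tip (all of step 1 and horizontal distance between zero_mark and needle_tip below 0.0047 m and linear speed of block_yellow below 0.02 m/s); the robot touches nothing.
It fails at once if the yellow block is dropped or slammed into its stand (faster than 0.5 m/s over it) (horizontal distance between block_yellow and stand_yellow_floor below 0.03 m and z of block_yellow in the frame of stand_yellow_floor below 0.05 m and linear speed of block_yellow above 0.5 m/s).
It fails at once if the blue block is moved more than 15 mm (distance of block_blue from where it was at the start of the episode above 0.015 m).
It fails at once if the plaster model is moved more than 20 mm (distance of jaw_model from where it was at the start of the episode above 0.02 m).
It fails at once if the brush is moved more than 20 mm (distance of brush from where it was at the start of the episode above 0.02 m).
It also fails if it takes over 54 s, if anything falls off the work surface, if the arm or the gripper's body presses on something with over 40 N, if the wrist force passes 120 N, or if a joint passes its speed limit or range.

## Working session

There is one attempt and no reset: what is moved stays moved. The work goes in short steps, Python scripts to look and compute and a tool call to move; the robot and the scene stay as the last step left them, time stands still between calls to the robot, and variables do not carry over. Pictures are saved under pics/ and viewed, at most 10 in all, crops included, and the job is handed in when it is done.

Besides the shell and the picture viewer there is one more tool, called as name(argument=value, ...) on one line, values as JSON. move_arm: Moves the arm, as the interface text tells. Its arguments: {"type":"object","properties":{"motion":{"type":"array"}},"required":["motion"]}

```bash
mkdir -p pics; ls
cat > h.py <<'E'
import numpy as np, cv2
from plant import ctrl
def snap(n,f=None):
    s=ctrl.snapshot(n)
    if f: cv2.imwrite('pics/'+f,s['color'])
    return s
def ray(s,u,v):
    K=np.array(s['camera_matrix']);T=np.array(s['cam_to_world']);k=s['k1']
    d=np.array([(u-K[0,2])/K[0,0],(v-K[1,2])/K[1,1]]);x=d.copy()
    for _ in range(30): x=d/(1+k*(x@x))
    r=T[:3,:3]@np.array([x[0],-x[1],-1]);return T[:3,3],r
def atz(s,u,v,z):
    o,r=ray(s,u,v);return o+r*(z-o[2])/r[2]
def tri(*p):
    A=np.zeros((3,3));b=np.zeros(3)
    for s,u,v in p:
        o,r=ray(s,u,v);r=r/np.linalg.norm(r);M=np.eye(3)-np.outer(r,r);A+=M;b+=M@o
    return np.linalg.solve(A,b)
def proj(s,P):
    K=np.array(s['camera_matrix']);T=np.array(s['cam_to_world'])
    c=T[:3,:3].T@(np.array(P)-T[:3,3]);x=np.array([c[0],-c[1]])/-c[2];x=x*(1+s['k1']*(x@x))
    return K[0,0]*x[0]+K[0,2],K[1,1]*x[1]+K[1,2]
E
python3 - <<'E'
from h import *
import pickle
S={n:snap(n,n+'0.png') for n in('scene','top','wrist')}
pickle.dump(S,open('s0.pkl','wb'))
for n in S: print(n,np.round(S[n]['cam_to_world'],3).tolist(),S[n]['camera_matrix'],S[n]['k1'])
print(ctrl.get_obs())
a=np.hstack([S['scene']['color'],S['top']['color']]);cv2.imwrite('pics/both.png',a[:, :])
E
```

```text
pics
scene [[0.544, -0.63, 0.554, 1.074], [0.839, 0.418, -0.348, -0.239], [-0.012, 0.654, 0.756, 0.685], [0.0, 0.0, 0.0, 1.0]] [[370.55431484   0.         256.08928413]
 [  0.         370.55431484 188.58242998]
 [  0.           0.           1.        ]] 0.005005547081191258
top [[-0.009, 0.997, -0.073, 0.567], [-0.999, -0.011, -0.038, 0.047], [-0.038, 0.073, 0.997, 0.995], [0.0, 0.0, 0.0, 1.0]] [[357.74125441   0.         260.97152804]
 [  0.         357.74125441 196.24671078]
 [  0.           0.           1.        ]] -0.03818776365543874
wrist [[-0.391, -0.882, -0.265, 0.194], [0.921, -0.374, -0.114, -0.652], [0.001, -0.288, 0.958, 0.383], [0.0, 0.0, 0.0, 1.0]] [[286.14237567   0.         258.97777871]
 [  0.         286.14237567 193.76081552]
 [  0.           0.           1.        ]] -0.02201080003376872
{'clock': 0.15, 'joint_pos': array([-5.04130083e+01,  2.05820372e+01,  6.45973888e-01, -1.43021176e-02,
       -7.01358532e+01, -1.65066883e+01]), 'qvel': array([-0.01241631, -0.19031848,  0.1081274 ,  0.05644768,  0.02763706,
        0.06190922]), 'tau': array([-1.31792462e-03, -5.83277428e+01,  2.93288541e+01,  7.00118825e+00,
        8.75096710e-03, -9.20447155e-05]), 'tool_pos': array([ 0.26445257, -0.620665  ,  0.24483973]), 'orientation': array([ 1.79927227e+02, -7.54265581e-03, -1.56924560e+02]), 'force': array([-0.45621482, -0.33420758,  0.02900462]), 'moment': array([0.02042025, 0.03375047, 0.0059037 ]), 'gripper_force': 0.0, 'opening': 0.08782747788727904}
```

View pics/top0.png

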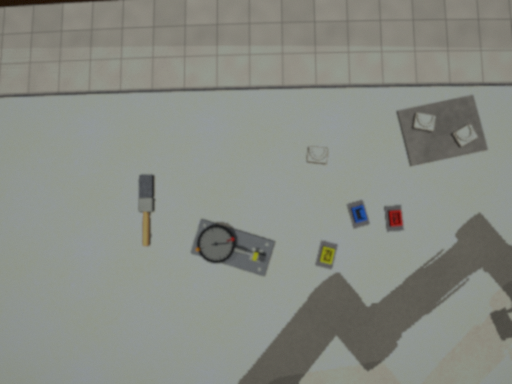

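View pics/scene0.png

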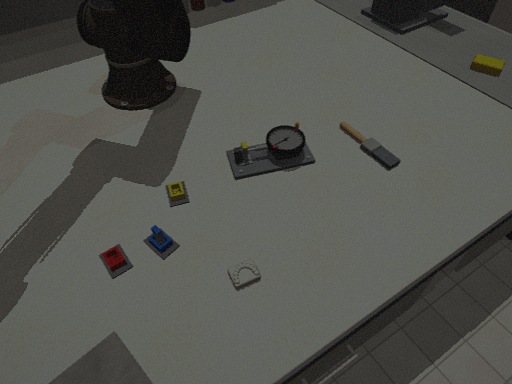

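The top view shows the dial at about (217,243), the yellow cap in the jaws at about (256,255) and the yellow stand at (327,255). Blue is at (358,213) and red at (394,217). The scene view shows the same layout, with the dial at (285,140), the yellow cap at (244,148) and the stand at (177,192).

```bash
cat > m.py <<'E'
from h import *
import pickle
S=pickle.load(open('s0.pkl','rb'))
t,s=S['top'],S['scene']
def blobs(im,lo,hi,amin=6):
    h=cv2.cvtColor(im,cv2.COLOR_BGR2HSV);m=cv2.inRange(h,np.array(lo),np.array(hi))
    n,_,st,c=cv2.connectedComponentsWithStats(m)
    return [(int(st[i,4]),st[i,:4].tolist(),np.round(c[i],1).tolist()) for i in range(1,n) if st[i,4]>=amin]
for n in('top','scene'):
    for nm,lo,hi in(('yel',(24,140,90),(34,255,255)),('org',(8,150,120),(20,255,255)),('red',(0,150,90),(6,255,255))):
        print(n,nm,[b for b in blobs(S[n]['color'],lo,hi) if b[0]<600])
print('dial',tri((t,217,243),(s,285.5,140)),atz(t,217,243,.06))
print('cap',tri((t,256,255),(s,244,147)),atz(t,256,255,.065))
print('stand',tri((t,327,255),(s,177,189)),atz(t,327,255,.02))
a=cv2.resize(t['color'][212:282,188:348],None,fx=5,fy=5,interpolation=cv2.INTER_CUBIC)
cv2.imwrite('pics/tc.png',a)
E
python3 m.py
```

```text
top yel [(181, [320, 247, 14, 17], [326.8, 254.9]), (31, [253, 252, 6, 8], [255.1, 255.4])]
top org []
top red [(163, [389, 210, 13, 16], [395.0, 217.8]), (8, [231, 237, 3, 4], [232.2, 238.8])]
scene yel [(234, [474, 54, 30, 15], [489.0, 61.1]), (24, [241, 142, 6, 6], [244.0, 144.5]), (73, [168, 182, 15, 14], [175.5, 188.7])]
scene org []
scene red [(25, [115, 247, 9, 14], [119.1, 253.5]), (29, [106, 257, 13, 9], [111.7, 261.2])]
dial [0.51506996 0.20089304 0.05401642] [0.5141875  0.19798945 0.06      ]
cap [0.48331947 0.09769233 0.05869102] [0.4830931  0.09596667 0.065     ]
stand [ 0.47854322 -0.09105777  0.01578554] [ 0.47786163 -0.09274517  0.02      ]
```

View pics/tc.png

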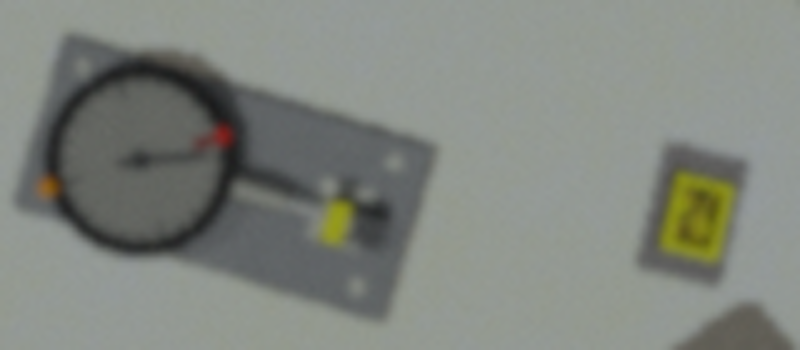

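In the enlarged top view, the gauge plate's edge is tilted so that gauge x points at about -17°. The needle points to the right and the red mark sits about 17° above it. The orange lug is at crop (48,187), and the stand's x heading is about -13°. I'll move to look at the stand with the wrist camera, then go on to the block.

move_arm(motion=[[[-360,370,0],[0,0,-54],0],[[-360,370,0],[0,0,-54],0],[[-360,370,0],[0,0,-54],0],[[-360,370,0],[0,0,-54],0],[[-360,370,0],[0,0,-54],0],[[-360,370,0],[0,0,-54],0],[[-360,370,0],[0,0,-54],0],[[-360,370,0],[0,0,-54],0],[[-360,370,0],[0,0,-54],0],[[-360,370,0],[0,0,-54],0]])

```text
clock: 0.98
tool_pos: [0.4149, -0.2304, 0.2457]
orientation: [-180.0, 0.0, -102.9]
force: [2.1, -1.0, -0.0]
opening: 0.0877
gripper_force: 0.0
```

```bash
cat >> h.py <<'E'
from scipy.spatial.transform import Rotation as R
def go(P,yaw,frm=None):
    o=ctrl.get_obs();p=np.array(o['tool_pos']) if frm is None else np.array(frm[:3]);e=o['orientation']
    Rt=R.from_euler('xyz',e,degrees=True);Rd=R.from_euler('xyz',[180,0,yaw],degrees=True)
    d=Rt.inv().apply(np.array(P)-p)*1000
    print('shift',np.round(d,1),'turn',np.round((Rt.inv()*Rd).as_rotvec(degrees=True),1),'rows',round(np.linalg.norm(d)/41.7,1))
E
python3 - <<'E'
from h import *
import pickle
s=snap('wrist','w1.png');pickle.dump(s,open('w1.pkl','wb'))
print(ctrl.get_obs()['tool_pos'])
go([.46,-.05,.245],-102.8)
E
```

```text
[ 0.41742009 -0.22547846  0.24586962]
shift [-180.5   -2.8    1.2] turn [-0.1  0.1  0.1] rows 4.3
```

View pics/w1.png

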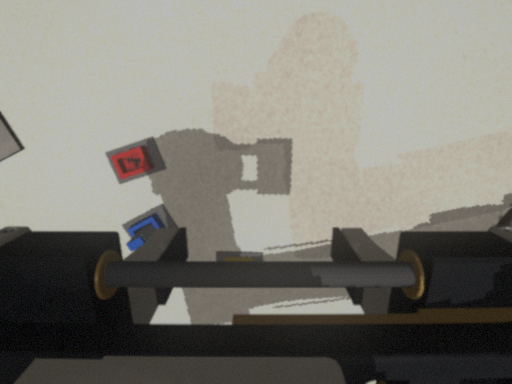

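The wrist view shows the gripper hiding the lower half, so objects have to lie on the tool's +x side. Red is at (133,160) and the yellow stand is hidden near (240,258). I'll go further on.

move_arm(motion=[[[-225,0,0],[0,0,0],0],[[-225,0,0],[0,0,0],0],[[-225,0,0],[0,0,0],0],[[-225,0,0],[0,0,0],0],[[-225,0,0],[0,0,0],0],[[-225,0,0],[0,0,0],0],[[-225,0,0],[0,0,0],0]])

```text
clock: 1.62
tool_pos: [0.4659, -0.0099, 0.2455]
orientation: [-180.0, 0.0, -102.7]
force: [-0.4, 0.2, -0.3]
opening: 0.0878
gripper_force: 0.0
```

Run:
```python
from h import *
import pickle
from m import blobs
s=snap('wrist','w2.png');pickle.dump(s,open('w2.pkl','wb'))
print(ctrl.get_obs()['tool_pos'])
print(proj(s,[.478,-.092,.02]),blobs(s['color'],(24,140,70),(34,255,255)))
go([.515,.2,.245],-107.3)
```

```text
top yel [(181, [320, 247, 14, 17], [326.8, 254.9]), (31, [253, 252, 6, 8], [255.1, 255.4])]
top org []
top red [(163, [389, 210, 13, 16], [395.0, 217.8]), (8, [231, 237, 3, 4], [232.2, 238.8])]
scene yel [(234, [474, 54, 30, 15], [489.0, 61.1]), (24, [241, 142, 6, 6], [244.0, 144.5]), (73, [168, 182, 15, 14], [175.5, 188.7])]
scene org []
scene red [(25, [115, 247, 9, 14], [119.1, 253.5]), (29, [106, 257, 13, 9], [111.7, 261.2])]
dial [0.51506996 0.20089304 0.05401642] [0.5141875  0.19798945 0.06      ]
cap [0.48331947 0.09769233 0.05869102] [0.4830931  0.09596667 0.065     ]
stand [ 0.47854322 -0.09105777  0.01578554] [ 0.47786163 -0.09274517  0.02      ]
[ 0.46531742 -0.01133219  0.2453796 ]
(np.float64(235.52895726864818), np.float64(108.76831462234799)) []
shift [-217.1   -1.9    0.4] turn [ 0.  -0.   4.6] rows 5.2
```

View pics/w2.png

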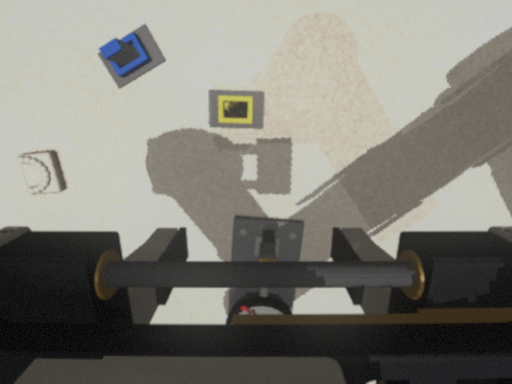

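The stand shows clearly at (236,109), where the coarse estimate projects. Next is a view with the block ahead of the gripper, with the stand in it again as the second view.

move_arm(motion=[[[-200,-2,0],[0,0,4.6],0],[[-200,-2,0],[0,0,4.6],0],[[-200,-2,0],[0,0,4.6],0],[[-200,-2,0],[0,0,4.6],0],[[-200,-2,0],[0,0,4.6],0],[[-200,-2,0],[0,0,4.6],0],[[-200,-2,0],[0,0,4.6],0]])

```text
clock: 2.25
tool_pos: [0.5119, 0.182, 0.2447]
orientation: [179.9, -0.1, -107.4]
force: [-0.0, -0.5, -0.8]
opening: 0.0877
gripper_force: 0.0
```

```bash
sed -i '/^for n in/,$d' m.py
python3 - <<'E'
from h import *
import pickle
from m import blobs
s=snap('wrist','w3.png');pickle.dump(s,open('w3.pkl','wb'))
print(ctrl.get_obs()['tool_pos'])
w2=pickle.load(open('w2.pkl','rb'))
for w in(w2,s):
    print(proj(w,[.478,-.092,.02]),proj(w,[.4835,.0975,.065]),blobs(w['color'],(22,100,50),(36,255,255)))
cv2.imwrite('pics/w3c.png',np.vstack([cv2.resize(s['color'][0:120,170:320],(750,600))[:300],cv2.resize(s['color'][90:190,180:430],(750,300))]))
cv2.imwrite('pics/w3d.png',cv2.resize(s['color'][0:225,120:420],(800,600),interpolation=cv2.INTER_CUBIC))
E
```

```text
[0.51161882 0.18099024 0.24490651]
(np.float64(235.52895726864818), np.float64(108.76831462234799)) (np.float64(265.2577467510925), np.float64(263.34157134895986)) [(639, [218, 96, 35, 28], [234.3, 108.7]), (15, [264, 259, 10, 3], [269.3, 259.7])]
(np.float64(212.03129202016487), np.float64(-83.0348122489132)) (np.float64(261.60493957466537), np.float64(97.560992088753)) [(227, [255, 94, 20, 13], [264.3, 100.0])]
```

View pics/w3d.png

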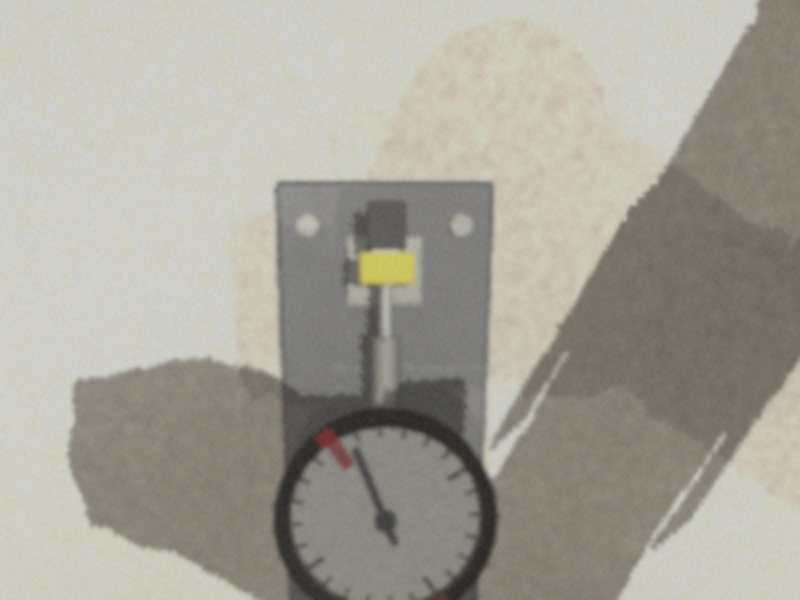

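The view shows the yellow cap at crop (386,267), the plate parallel to the image and the needle at (357,450). The red mark is at (335,448) and the dial centre at (386,517).

Run:
```python
from h import *
import pickle
S=pickle.load(open('s0.pkl','rb'));t,sc=S['top'],S['scene']
w2=pickle.load(open('w2.pkl','rb'));w3=pickle.load(open('w3.pkl','rb'))
c=lambda u,v:(120+u*.375,v*.375)
print('cap tri',tri((t,255.1,255.4),(sc,244,144.5),(w3,*c(386.5,267.5))),tri((t,255.1,255.4),(w3,*c(386.5,267.5))))
print('cap z65',atz(w3,*c(386.5,266),.065))
A,B=atz(w3,*c(277,183),.012),atz(w3,*c(493,183),.012);d=B-A
print('edge len',np.linalg.norm(d),np.degrees(np.arctan2(d[1],d[0])))
print('end mid',(A+B)/2)
D=atz(w3,*c(386,517),.0615);print('dial',D,'vs end dist',np.linalg.norm(((A+B)/2-D)[:2]), 'tri',tri((t,217,243),(sc,285.5,140),(w3,*c(386,517))))
n=atz(w3,*c(357,450),.056)-D;z=atz(w3,*c(342,457),.056)-D
print('needle',np.degrees(np.arctan2(n[1],n[0])),'zero',np.degrees(np.arctan2(z[1],z[0])),np.linalg.norm(n),np.linalg.norm(z))
# stand pocket: minAreaRect of yellow blob in w2
h=cv2.cvtColor(w2['color'],cv2.COLOR_BGR2HSV);m=cv2.inRange(h,(22,100,50),(36,255,255));m[200:]=0
m[:, :200]=0
P=np.argwhere(m)[:,::-1].astype(np.float32);r=cv2.minAreaRect(P);b=cv2.boxPoints(r)
W=np.array([atz(w2,*p,.02) for p in b]);print('rect',r,W.mean(0),[ (round(np.linalg.norm(W[i]-W[i-1])*1000,1),round(np.degrees(np.arctan2(*(W[i]-W[i-1])[1::-1])),1)) for i in range(4)])
print('stand tri',tri((t,326.8,254.9),(w2,*r[0])),tri((t,326.8,254.9),(sc,176.5,189),(w2,*r[0])))
```

```text
cap tri [0.48158922 0.10009895 0.06429495] [0.47975928 0.1003032  0.03510897]
cap z65 [0.48079627 0.10066788 0.065     ]
edge len 0.09732681411630995 162.49521606101078
end mid [0.46939385 0.06519889 0.012     ]
dial [0.51198006 0.20095005 0.0615    ] vs end dist 0.14227425706757443 tri [0.51372639 0.20224855 0.05242284]
needle -83.75921234011876 zero -70.69047064066744 0.03198428674018595 0.03260800210239823
rect ((235.0, 109.5), (27.0, 34.0), 90.0) [ 0.47889339 -0.09113142  0.02      ] [(np.float64(31.8), np.float64(-105.0)), (np.float64(41.0), np.float64(167.1)), (np.float64(31.7), np.float64(76.8)), (np.float64(42.1), np.float64(-12.8))]
stand tri [ 0.47851285 -0.09136024  0.02515478] [ 0.47882314 -0.09134303  0.01636072]
```

Run:
```python
from h import *
go([.481,.1005,.13],-107.5)
```

```text
shift [ 85.8   4.9 115. ] turn [ 0.1 -0.1 -0. ] rows 3.4
```

move_arm(motion=[[[85.8,4.9,115],[0,0,0],0],[[85.8,4.9,115],[0,0,0],0],[[85.8,4.9,115],[0,0,0],0],[[85.8,4.9,115],[0,0,0],0],[[85.8,4.9,130],[0,0,0],0],[[85.8,4.9,150],[0,0,0],0],[[85.8,4.9,170],[0,0,0],0],[[85.8,4.9,185],[0,0,0],0],[[85.8,4.9,191],[0,0,0],0],[[85.8,4.9,191],[0,0,0],0]])

```text
clock: 3.13
tool_pos: [0.4803, 0.0993, 0.0536]
orientation: [179.9, -0.1, -107.6]
force: [-0.4, 0.7, 0.2]
opening: 0.0874
gripper_force: 0.0
```

Run:
```python
from h import *
o=ctrl.get_obs();print(o['tool_pos'],o['orientation'],o['force'])
```

```text
[0.48032917 0.09933318 0.0536331 ] [ 1.79902998e+02 -1.16078471e-01 -1.07620945e+02] [-0.37206576  0.73999057  0.17737764]
```

move_arm(motion=[[[0,0,0],[0,0,0],1],[[0,0,0],[0,0,0],1],[[0,0,0],[0,0,0],1],[[0,0,0],[0,0,0],1],[[0,0,0],[0,0,0],1],[[0,0,0],[0,0,0],1],[[0,0,0],[0,0,0],1],[[0,0,0],[0,0,0],1],[[0,0,0],[0,0,0],1],[[0,0,0],[0,0,0],1]])

```text
clock: 3.97
tool_pos: [0.4812, 0.1011, 0.0545]
orientation: [180.0, -0.0, -107.5]
force: [0.2, 0.7, 0.4]
opening: 0.0263
gripper_force: 0.0
```

Still closing, so I'll wait a little.

move_arm(motion=[[[0,0,0],[0,0,0],1],[[0,0,0],[0,0,0],1],[[0,0,0],[0,0,0],1],[[0,0,0],[0,0,0],1]])

```text
clock: 4.3
tool_pos: [0.4811, 0.1011, 0.0545]
orientation: [180.0, -0.0, -107.5]
force: [-3.0, 1.5, 1.2]
opening: 0.0219
gripper_force: 30.0
```

move_arm(motion=[[[0,0,-5],[0,0,0],1],[[0,0,-15],[0,0,0],1],[[0,0,-30],[0,0,0],1],[[0,0,-50],[0,0,0],1],[[0,0,-75],[0,0,0],1],[[0,0,-100],[0,0,0],1],[[0,0,-110],[0,0,0],1],[[0,0,-115],[0,0,0],1],[[0,0,-115],[0,0,0],1],[[0,0,-115],[0,0,0],1]])

```text
clock: 5.13
tool_pos: [0.4808, 0.1008, 0.1687]
orientation: [179.9, -0.0, -107.5]
force: [0.4, -0.4, -1.8]
opening: 0.0221
gripper_force: 30.0
```

Run:
```python
from h import *
o=ctrl.get_obs();print(o['opening'],o['gripper_force'],o['force'],o['tool_pos'])
s=snap('scene');t=snap('top');w=snap('wrist')
f=lambda i,y,x,h,wd:cv2.resize(i['color'][y:y+h,x:x+wd],(400,300),interpolation=cv2.INTER_CUBIC)
cv2.imwrite('pics/l1.png',np.vstack([np.hstack([f(s,75,210,90,120),f(t,200,180,75,100)]),np.hstack([f(w,100,120,284,378),f(w,0,120,284,378)])]))
go([.4788,-.0913,.17],-102.9)
```

```text
0.02212092639825384 29.994932636618614 [ 0.39408625 -0.35746138 -1.76338653] [0.48077333 0.10082643 0.16872225]
shift [183.7 -56.1  -1.5] turn [ 0.1 -0.1 -4.6] rows 4.6
```

View pics/l1.png

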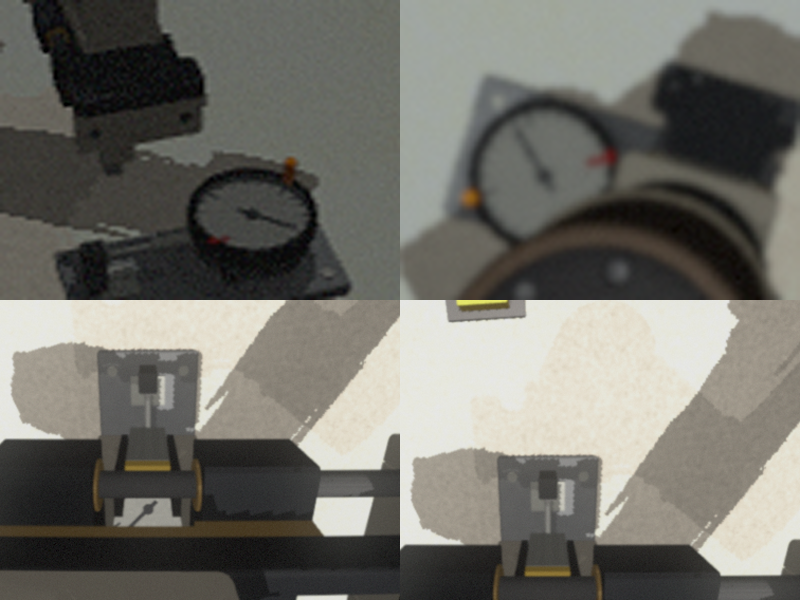

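The block is held (opening 22 mm, yellow cap between the pads). The jaws have closed and the needle has swung to upper left in the top view. Now over the stand.

move_arm(motion=[[[184,-56,0],[0,0,-4.6],1],[[184,-56,0],[0,0,-4.6],1],[[184,-56,0],[0,0,-4.6],1],[[184,-56,0],[0,0,-4.6],1],[[184,-56,0],[0,0,-4.6],1],[[184,-56,25],[0,0,-4.6],1],[[184,-56,50],[0,0,-4.6],1],[[184,-56,75],[0,0,-4.6],1],[[184,-56,80],[0,0,-4.6],1],[[184,-56,80],[0,0,-4.6],1]])

```text
clock: 6.12
tool_pos: [0.4777, -0.0916, 0.0875]
orientation: [179.7, -0.1, -102.9]
force: [0.4, 0.1, -1.0]
opening: 0.0218
gripper_force: 30.0
```

Run:
```python
from h import *
o=ctrl.get_obs();print(o['opening'],o['force'],o['tool_pos'],o['orientation'])
s=snap('scene');t=snap('top')
f=lambda i,y,x,h,wd:cv2.resize(i['color'][y:y+h,x:x+wd],(400,300),interpolation=cv2.INTER_CUBIC)
cv2.imwrite('pics/l2.png',np.hstack([f(s,140,120,75,100),f(t,217,277,75,100)]))
go([.4788,-.0913,.0452],-102.9)
```

```text
0.021818490283152314 [ 0.41727536  0.09171387 -1.00152756] [ 0.47766001 -0.09161581  0.08753222] [ 1.79716107e+02 -1.29100722e-01 -1.02935960e+02]
shift [ 0.4  0.9 44.8] turn [ 0. -0.  0.] rows 1.1
```

View pics/l2.png

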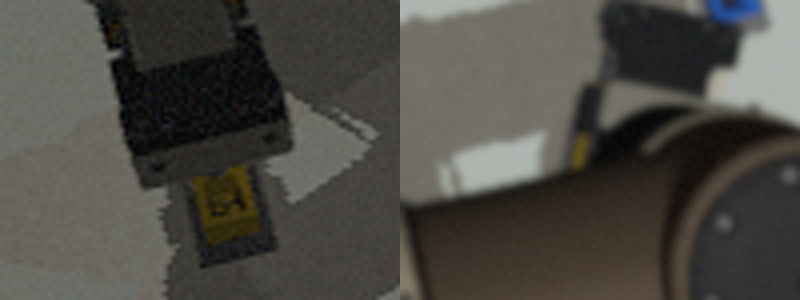

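The gripper is centred over the yellow stand. I'll lower it slowly.

move_arm(motion=[[[0,0,8],[0,0,0],1],[[0,0,16],[0,0,0],1],[[0,0,23],[0,0,0],1],[[0,0,29],[0,0,0],1],[[0,0,34],[0,0,0],1],[[0,0,38],[0,0,0],1],[[0,0,41],[0,0,0],1],[[0,0,43],[0,0,0],1],[[0,0,43.5],[0,0,0],1],[[0,0,43.5],[0,0,0],1]])

```text
clock: 7.05
tool_pos: [0.4793, -0.0912, 0.046]
orientation: [180.0, -0.0, -102.9]
force: [0.3, 0.7, -0.8]
opening: 0.0224
gripper_force: 30.0
```

move_arm(motion=[[[0,0,0.5],[0,0,0],1],[[0,0,1],[0,0,0],1],[[0,0,1],[0,0,0],1]])

```text
clock: 7.3
tool_pos: [0.4796, -0.0912, 0.0455]
orientation: [-180.0, 0.0, -102.9]
force: [-2.4, 1.0, 3.0]
opening: 0.0218
gripper_force: 30.0
```

Contact with the floor (about 4 N change), so release.

move_arm(motion=[[[0,0,0],[0,0,0],0.6],[[0,0,0],[0,0,0],0.6],[[0,0,0],[0,0,0],0.6],[[0,0,0],[0,0,0],0.6],[[0,0,0],[0,0,0],0.6],[[0,0,-20],[0,0,0],0.6],[[0,0,-50],[0,0,0],0.6],[[0,0,-90],[0,0,0],0.6],[[0,0,-130],[0,0,0],0.6],[[0,0,-160],[0,0,0],0.6]])

```text
clock: 8.13
tool_pos: [0.4798, -0.0913, 0.2084]
orientation: [-179.9, 0.0, -102.9]
force: [1.0, 0.4, 0.2]
opening: 0.035
gripper_force: 0.0
```

Run:
```python
from h import *
o=ctrl.get_obs();print(o['opening'],o['force'],o['tool_pos'],o['joint_pos'])
go([.53,.21,.20],-102.9)
```

```text
0.03496405566776377 [0.98514772 0.36476647 0.1956577 ] [ 0.47978431 -0.09131462  0.20837542] [ 1.23752465e+01  4.41852879e+00 -2.55119792e+01  4.00429845e-02
 -5.99288588e+01 -2.52934541e+01]
shift [-304.9   18.3    8.5] turn [-0.1  0.   0. ] rows 7.3
```

Run:
```python
from h import *
go([.485,.285,.245],-70.7)
```

```text
shift [-368.    78.8  -36.6] turn [ -0.1  -0.  -32.2] rows 9.1
```

move_arm(motion=[[[-368,79,-37],[0,0,-32.2],0.6],[[-368,79,-37],[0,0,-32.2],0.6],[[-368,79,-37],[0,0,-32.2],0.6],[[-368,79,-37],[0,0,-32.2],0.6],[[-368,79,-37],[0,0,-32.2],0.6],[[-368,79,-37],[0,0,-32.2],0.6],[[-368,79,-37],[0,0,-32.2],0.6],[[-368,79,-37],[0,0,-32.2],0.6],[[-368,79,-37],[0,0,-32.2],0.6],[[-368,79,-37],[0,0,-32.2],0.6]])

```text
clock: 8.97
tool_pos: [0.485, 0.291, 0.2423]
orientation: [-179.9, 0.0, -70.5]
force: [0.7, -0.1, 0.4]
opening: 0.0351
gripper_force: 0.0
```

Run:
```python
from h import *
import pickle
o=ctrl.get_obs();print(o['opening'],o['force'],o['tool_pos'],o['orientation'],o['joint_pos'])
w=snap('wrist');t=snap('top');s=snap('scene');pickle.dump((w,t,s),open('d1.pkl','wb'))
cv2.imwrite('pics/d1.png',np.vstack([cv2.resize(w['color'][20:220,120:420],(600,400),interpolation=cv2.INTER_CUBIC),np.hstack([cv2.resize(i['color'][y:y+50,x:x+75],(300,200),interpolation=cv2.INTER_CUBIC) for i,x,y in((s,140,165),(t,290,230))])]))
```

```text
0.03506914122372455 [ 0.70078841 -0.06678401  0.36456645] [0.4850381  0.2909983  0.24230948] [-1.79893984e+02  3.91140092e-02 -7.05140887e+01] [ 5.07975963e+01  1.03577772e+01 -1.37445674e+01  2.37698432e-02
 -6.57867548e+01 -3.13214490e+01]
```

View pics/d1.png

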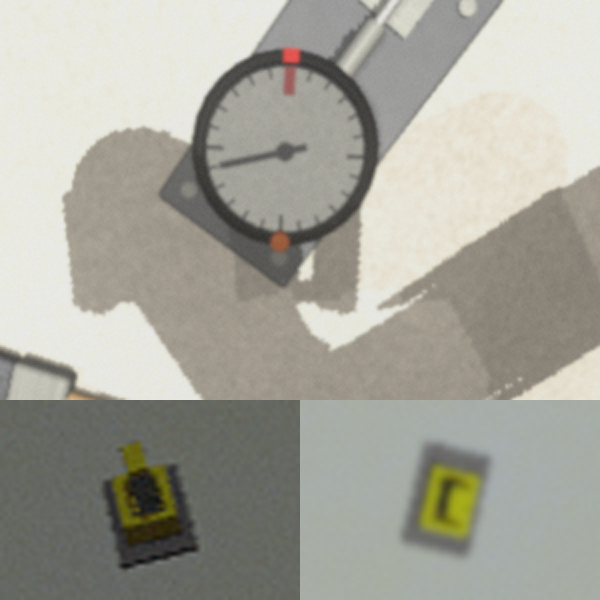

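The dial view shows the hub at crop (285,152), the needle tip at (221,165), the zero mark at (290,80) and the lug at (280,242). The block stands upright in the yellow stand.

Run:
```python
from h import *
import pickle
w,t,s=pickle.load(open('d1.pkl','rb'))
c=lambda u,v:(120+u/2,20+v/2)
D=atz(w,*c(286,146),.0615);H=atz(w,*c(285,152),.056);print('dial',D,H)
C=np.array([.512,.201])
g=lambda p,q:np.degrees(np.arctan2(p[1]-q[1],p[0]-q[0]))
n=atz(w,*c(221,165),.056);z=atz(w,*c(290,80),.056);L=atz(w,*c(280,242),.08)
for q in(H,D): print('needle',g(n,q),'zero',g(z,q),'lug',g(L,q),np.linalg.norm((L-q)[:2]),L)
go([L[0],L[1],.15],-70.7)
```

```text
dial [0.51337289 0.20127706 0.0615    ] [0.51288328 0.20407443 0.056     ]
needle 30.316748919801555 zero -74.56942830859352 lug 106.05250736409997 0.04544376810638638 [0.50031725 0.24774629 0.08      ]
needle 34.516620296492356 zero -74.0966125280342 lug 105.69283933258245 0.048268407916914995 [0.50031725 0.24774629 0.08      ]
shift [40.8 -2.9 91.5] turn [ 0.1 -0.   0. ] rows 2.4
```

move_arm(motion=[[[41,-3,91],[0,0,3.3],0.6],[[41,-3,91],[0,0,3.3],0.6],[[41,-3,91],[0,0,3.3],0.6],[[41,-3,110],[0,0,3.3],0.6],[[41,-3,130],[0,0,3.3],0.6],[[41,-3,146],[0,0,3.3],0.6],[[41,-3,154],[0,0,3.3],0.6],[[41,-3,154],[0,0,3.3],0.85],[[41,-3,154],[0,0,3.3],0.85],[[41,-3,154],[0,0,3.3],0.85]])

```text
clock: 9.95
tool_pos: [0.5016, 0.2474, 0.0892]
orientation: [-179.9, 0.0, -74.0]
force: [-0.6, -0.3, 0.7]
opening: 0.0202
gripper_force: 0.0
```

Run:
```python
from h import *
o=ctrl.get_obs();print(o['opening'],o['force'],o['tool_pos'],o['orientation'],o['gripper_force'])
for k in range(1,11):
  a=np.radians(7*k);print(round(47*(1-np.cos(a)),1),round(47*np.sin(a),1))
```

```text
0.0202130753959504 [-0.5568947  -0.30287347  0.66114392] [0.50157029 0.24742978 0.08920534] [-1.79916792e+02  3.06162751e-02 -7.40358883e+01] 0.0
0.4 5.7
1.4 11.4
3.1 16.8
5.5 22.1
8.5 27.0
12.1 31.4
16.2 35.5
20.7 39.0
25.7 41.9
30.9 44.2
```

move_arm(motion=[[[0,0,0],[0,0,0],0.85],[[0.4,5.7,0],[0,0,-7],0.85],[[1.4,11.4,0],[0,0,-14],0.85],[[3.1,16.8,0],[0,0,-21],0.85],[[5.5,22.1,0],[0,0,-28],0.85],[[8.5,27,0],[0,0,-35],0.85],[[12.1,31.4,0],[0,0,-42],0.85],[[16.2,35.5,0],[0,0,-49],0.85],[[20.7,39,0],[0,0,-56],0.85],[[25.7,41.9,0],[0,0,-63],0.85]])

```text
clock: 10.78
tool_pos: [0.4682, 0.2123, 0.0893]
orientation: [-179.8, -0.1, -10.6]
force: [-0.5, 2.3, -0.4]
opening: 0.0133
gripper_force: 1.3
```

Run:
```python
from h import *
o=ctrl.get_obs();print(o['opening'],o['force'],o['tool_pos'],o['orientation'],o['joint_pos'])
p=o['tool_pos'];print(np.degrees(np.arctan2(p[1]-.202,p[0]-.513)),np.hypot(p[1]-.202,p[0]-.513))
w=snap('wrist');t=snap('top')
cv2.imwrite('pics/d2.png',np.hstack([cv2.resize(w['color'],(400,300)),cv2.resize(t['color'][215:275,180:260],(400,300),interpolation=cv2.INTER_CUBIC)]))
```

```text
0.013279141214132961 [-0.47734675  2.34791486 -0.43644583] [0.46823723 0.21228317 0.08927371] [-1.79829822e+02 -9.47083889e-02 -1.06331836e+01] [ 4.62829088e+01  1.46985059e+01 -3.11004972e+01 -1.94907317e-02
 -4.40067134e+01  3.30980442e+01]
167.06215084059252 0.04592874398865702
```

move_arm(motion=[[[0.4,5.7,0],[0,0,-7],0.85],[[1.4,11.4,0],[0,0,-14],0.85],[[3.1,16.8,0],[0,0,-21],0.85],[[5.5,22.1,0],[0,0,-28],0.85],[[8.5,27,0],[0,0,-35],0.85],[[10,29,0],[0,0,-38],0.85],[[10,29,0],[0,0,-38],0.85]])

```text
clock: 11.47
tool_pos: [0.4728, 0.1812, 0.0888]
orientation: [-180.0, -0.1, 26.9]
force: [0.2, 0.0, 0.7]
opening: 0.0132
gripper_force: 0.1
```

Run:
```python
from h import *
o=ctrl.get_obs();print(o['opening'],o['force'],o['tool_pos'],o['orientation'])
p=o['tool_pos'];print(np.degrees(np.arctan2(p[1]-.202,p[0]-.513)),np.hypot(p[1]-.202,p[0]-.513))
```

```text
0.01317436537369659 [0.1677022  0.0495111  0.73362431] [0.47277091 0.18118854 0.08882345] [-1.79980822e+02 -9.58569509e-02  2.68542853e+01]
-152.64640520302288 0.045293450509083705
```

move_arm(motion=[[[0,0,0],[0,0,0],0.7],[[0,0,0],[0,0,0],0.7],[[0,0,0],[0,0,0],0.7],[[0,0,-25],[0,0,0],0.7],[[0,0,-60],[0,0,0],0.7],[[-20,0,-95],[0,0,0],0.7],[[-40,0,-125],[0,0,0],0.7],[[-45,0,-155],[0,0,0],0.7],[[-45,0,-155],[0,0,0],0.7],[[-45,0,-155],[0,0,0],0.7]])

```text
clock: 12.3
tool_pos: [0.4323, 0.161, 0.2452]
orientation: [-179.9, -0.3, 26.9]
force: [-0.7, 0.2, -0.4]
opening: 0.0263
gripper_force: 0.0
```

Run:
```python
from h import *
import pickle
o=ctrl.get_obs();print(o['tool_pos'],o['orientation'])
w=snap('wrist');t=snap('top');s=snap('scene');pickle.dump((w,t,s),open('d3.pkl','wb'))
D=proj(w,[.513,.202,.056]);print(D)
x,y=int(D[0]),int(D[1])
x0,y0=max(0,x-75),max(0,y-56);print(x0,y0)
cv2.imwrite('pics/d3.png',cv2.resize(w['color'][y0:y0+113,x0:x0+150],None,fx=5.3,fy=5.3,interpolation=cv2.INTER_CUBIC))
```

```text
[0.43225869 0.16095929 0.24523401] [-179.92592514   -0.26141327   26.91155487]
(np.float64(258.1221627357472), np.float64(97.29246728513947))
183 41
```

View pics/d3.png

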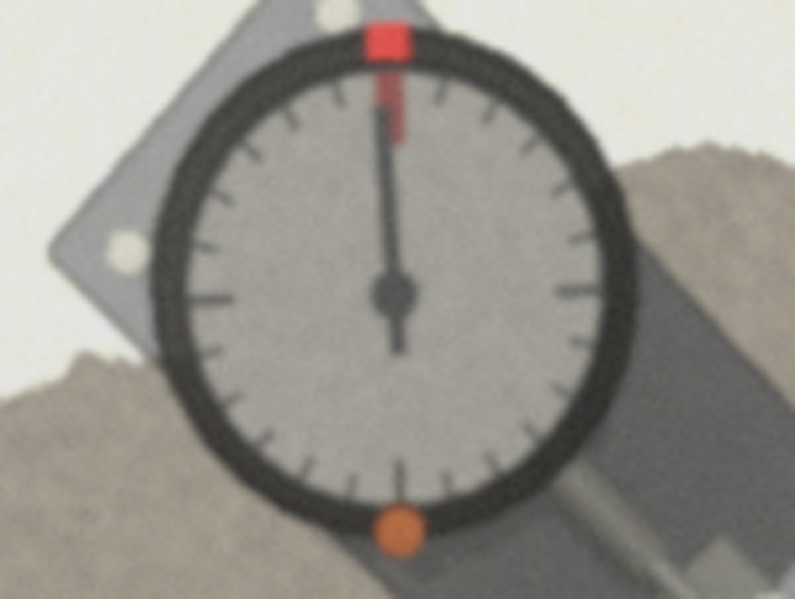

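The needle tip at (382,108) lies on the red mark, whose centre is about (390,108). That is about 1.5 mm off against the 4.7 mm limit, and the arm is clear, so I'm handing in.

```bash
python3 -c "
from plant import ctrl
print(ctrl.close_job())"
```

```text
the job is handed in; nothing more can be done
None
```

I handed the job in at about 12 s; no verdict came back. The yellow block was upright in its yellow stand when last seen (before the bezel was turned), the jaws were closed and the zero mark was about 1.5 mm from the needle tip (limit 4.7 mm).

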